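Pump up the bench vacuum pump

ROBOT

A 6-joint arm with a two-finger parallel gripper is mounted at the origin on a cart in front of the work surface, level with it; the furniture and walls round the work are solid. World frame = base frame: x ahead of the robot, y to its left, z up, the work surface at z = 0. Lengths are in m, angles in rad, forces in N, time in s.
With the tool pointing down it reaches from about 0.35 to 0.775 m from the base axis. Payload 7.3 kg.
Tool frame: the origin (TCP) lies at the very end of the fingers, on their centre line; the grasp point (between the pads) lies 19 mm behind it (robot.hold_point_z is the distance from the TCP to the grasp point, in m); z points along the fingers, y is the direction in which the jaws open and shut (so a half turn about z gives the same grasp; the last joint's range is limited). The gripper opens to 92 mm and grips with 3 to 60 N. Pads are 19 mm wide; open, the fingers measure 130 mm over their backs; the gripper's body (75 mm by 190 mm) begins 47 mm behind the grasp point.
Start: joints at [1.115, 0.342, 1.524, -0, 1.275, -0.146], TCP at [0.16, 0.5, 0.227] pointing down, gripper open.
Joint ranges: [-2.53, 2.53], [-0.77, 2.02], [0.04, 2.7], [-1, 4.14], [0.28, 2.66], [-3.11, 3.11]. Speed limits (rad/s): [2.57, 2.57, 3.14, 3.14, 3.14, 3.14].

INTERFACE

Orientations are given as [roll, pitch, yaw] about the fixed x, y, z axes, in that order (R = Rz(yaw) Ry(pitch) Rx(roll)).
In Python, from cell import monitor, viewer, robot gives the robot as it stands.
- The arm moves only by the tool move_arm, never from a script. Its argument "deltas" is a list of rows, each an object of numbers: "x", "y", "z": the shift along the tool's x, y, z in m; "wx", "wy", "wz": the turn, a rotation vector about the tool's x, y, z in degrees; "hand": the opening, from 0 (shut) to 1 (fully open). In form: [{"x": .., "y": .., "z": .., "wx": .., "wy": .., "wz": .., "hand": ..}, ...]. A call has 1 to 8 rows; each row is the pose to reach, as a shift and turn from the pose commanded when the call began, along the tool's axes at that moment; what a row does not reach only later rows make up. A row lasts 1/8 s, in which the tool goes at most 62.5 mm and 10.7 degrees, less where a joint would pass 70% of its speed; a pose out of reach is approached as far as the arm can. A call with a gripper value outside its range is refused whole. The fingers move at their own pace and stop on an object; "grip_force" is the grip in N (left out, the last holds). Time passes only in rows, so rows that repeat a pose let the fingers close. It gives the time, the measured TCP pose, the force and the opening at its end, in the units of the state.
- monitor.observe(): the state, without advancing time (a new reading comes with each control period).
- viewer.read_camera(name): name is "scene" or "top"; returns the picture (420x560x3 uint8, red, green, blue); there is no depth.
- viewer.camera_params(name): a dict with "camera_matrix" (3x3 intrinsics, pixels), "R" (3x3) and "t" (3): a world point X has camera coordinates R X + t. Camera axes: x right, y down, z forward; pixel columns grow to the right and rows downward; lengths in m; the calibration is good to about 2 mm. A picture is of the moment at which its call begins. camera_params takes no time and is no camera call.
- robot.hand_in(): hands the job in, once; it reports no verdict.
The state is a dict: "time": time; "qpos": joint angles; "qvel": joint speeds; "joint_efforts": joint torques, N m; "tool_pos": TCP position; "tool_rot": TCP orientation; "contact_force": force on the tool from outside, world axes, zero at the start; "torque": the same for the moment, N m; "opening": finger opening in m.
Only numpy, scipy, OpenCV 4.12 (cv2) and the standard library are available. Lean on these libraries where they do the work, as an engineer would, in place of code of your own. Each camera call takes 0.05 s, during which the arm holds its last target. There are 200 camera calls.

TASK

Close the pump's bleed valve by pushing the post of its lever round until the lever meets its stop. Then press the pump's plunger with the fingertips, in full strokes, letting it spring back up each time, until the indicator pin stands fully out of its collar (the groove round the pin shows), and let go. Do not touch the pin, and leave the bottles and the dish around the pump where they stand.

Things in the scene. Friction and masses are not known exactly. Their poses are not given: they have to be found in the camera images.
- pump: Hand pump screwed to the worktop: a grey housing 76 x 196 mm on a dark foot plate 90 x 215 mm, flat top 65 mm above the worktop. Origin: centre of the underside; z up; its front (a small aluminium plate) faces its -x, its length lies along y. On top, in a row along y: the bleed lever at y = +75 mm, the plunger at y = 0, the indicator pin at y = -75 mm.
- plunger_top (a point): Centre of the flat top of the plunger's black mushroom cap (52 mm across, 130 mm above the worktop when up); it moves down with the plunger.
- plunger (a joint): Plunger stroke in m: 0 = up at rest, 0.025 = down at its hard stop. A spring returns it; pressing takes 3 N at the top, rising past mid-stroke to about 12 N at the bottom. With the bleed lever closed, each stroke of more than 0.021 m, let right back up, raises the pin one step of about 7 mm on the way up; shorter strokes may do nothing. With the lever open the pin stays. Extra strokes do no harm.
- lever_post (a point): Middle of the upright black post at the end of the bleed lever (post 15 mm thick; it stands from 89 to 125 mm above the worktop, this point at 108 mm). The lever's flat steel arm below it is 13 mm wide, top at 87 mm. The post is 60 mm from the pivot.
- lever_pivot (a point): Point on the lever's vertical pivot axis, at the height of point lever_post (108 mm).
- bleed_lever (a joint): Bleed lever angle in rad: 0 = closed, the arm points to the pump's front (-x of the pump) and lies against a small stop peg; it grows clockwise seen from above as it opens, to 1.35, where it points roughly to the pump's +y. It starts at 0.9 to 1.25 and stays where it is left (about 1.5 N at the post moves it). To close it push the post counterclockwise seen from above.
- pin (a joint): How far the indicator pin is out, in m: it starts somewhere from 0 to 0.014 and stays where it is raised; fully out means more than 0.040 (full strokes bring it to about 0.044). It needs about 4 to 6 full strokes.
- pin_top (a point): Top centre of the brass indicator pin, 15 mm thick, in an aluminium collar whose top is 90 mm above the worktop; this point is 94 mm above the worktop plus the value of joint pin. A groove round the pin, 33 to 39 mm below its top, comes clear of the collar when it is fully out.
- pin_rod: The brass indicator pin itself, which must not be touched. Its origin lies on its axis, 94 mm below its top.
- dropper_1: Bystander, loose: small white dropper bottle with a green tip, 27 mm thick, 86 mm tall, close in front of or behind the pump. Origin: underside centre.
- hdpe_black_c: Bystander, loose: white plastic bottle with a black cap, 58 mm thick, 125 mm tall, close in front of or behind the pump. Origin: underside centre.
- petri_1: Bystander, loose: flat round dish with a lid, 61 mm across, 15 mm high, in front of the pump. Origin: underside centre.
- bottle_100: Bystander, loose: small glass bottle with a red cap, 56 mm thick, 109 mm tall, beyond the pin's end of the pump. Origin: underside centre.

How it is judged:
On the way, in this order (a step that is already met when the one before it is completed fails the run):
1. the bleed lever is pushed closed, against its stop (value of joint bleed_lever below 0.1 rad), for 0.2 s.
2. the plunger is pumped until the indicator pin is fully out (value of joint pin above 0.04 m), for 0.2 s.
At the end, for the whole second after the job is handed in: The bleed lever is closed (within 0.1 rad of its stop), the indicator pin is more than 40 mm out, the plunger is back up (within 4 mm), and the three bottles and the dish stand upright within 20 mm of where they were (value of joint bleed_lever below 0.1 rad and value of joint pin above 0.04 m and value of joint plunger below 0.004 m and distance of each of dropper_1, hdpe_black_c, petri_1, bottle_100 from where it was at the start of the episode below 0.02 m and angle between each of dropper_1, hdpe_black_c, petri_1, bottle_100's own z axis and vertical below 0.2 rad); the robot touches nothing.
It fails at once if the robot touches the indicator pin (contact force between pin_rod and the fingers above 0.5 N or contact force between pin_rod and the arm above 0.5 N).
It fails at once if a bottle or the dish is lifted, carried, pushed away or knocked over (distance of any of dropper_1, hdpe_black_c, petri_1, bottle_100 from where it was at the start of the episode above 0.02 m or angle between any of dropper_1, hdpe_black_c, petri_1, bottle_100's own z axis and vertical above 0.4 rad).
It also fails if it takes over 58 s, if anything falls off the work surface, if the arm or the gripper's body presses on something with over 40 N, if the wrist force passes 120 N, or if a joint passes its speed limit or range.

## Working session

There is one attempt and no reset: what is moved stays moved. The work goes in short steps, Python scripts to look and compute and a tool call to move; the robot and the scene stay as the last step left them, time stands still between calls to the robot, and variables do not carry over. Pictures are saved under pics/ and viewed, about 8 in all and at most 12, crops included, and the job is handed in when it is done.

Besides the shell and the picture viewer there is one more tool, called after "Request:" by a JSON object that holds its "name" and its "arguments", one argument or row to a line. move_arm: Moves the arm, as the interface text tells. Its arguments: {"type":"object","properties":{"deltas":{"type":"array","items":{"type":"object","properties":{"x":{"type":"number"},"y":{"type":"number"},"z":{"type":"number"},"wx":{"type":"number"},"wy":{"type":"number"},"wz":{"type":"number"},"hand":{"type":"number"}}}},"grip_force":{"type":"number"}},"required":["deltas"]}

```bash
mkdir -p pics; cat > h.py <<'E'
import numpy as np, cv2
from cell import monitor, viewer, robot
def proj(n,X):
    p=viewer.camera_params(n);c=np.array(p["R"])@np.array(X,float)+np.array(p["t"]);u=np.array(p["camera_matrix"])@c;return u[:2]/u[2]
def ray(n,uv,z):
    p=viewer.camera_params(n);R=np.array(p["R"]);d=R.T@np.linalg.solve(np.array(p["camera_matrix"]),[uv[0],uv[1],1.]);C=-R.T@np.array(p["t"]);return C+d*(z-C[2])/d[2]
def snap(n,f,crop=None,s=1):
    im=viewer.read_camera(n)[:,:,::-1]
    if crop: a,b,c,d=crop; im=im[b:d,a:c]
    cv2.imwrite("pics/"+f,cv2.resize(np.ascontiguousarray(im),None,fx=s,fy=s,interpolation=cv2.INTER_CUBIC))
E
python3 - <<'E'
from h import *
a=viewer.read_camera("top");b=viewer.read_camera("scene")
cv2.imwrite("pics/t0.png",cv2.resize(a[:,:,::-1],(800,600),interpolation=cv2.INTER_CUBIC))
cv2.imwrite("pics/s0.png",cv2.resize(b[:,:,::-1],(800,600),interpolation=cv2.INTER_CUBIC))
for n in("top","scene"):
    p=viewer.camera_params(n);R=np.array(p["R"]);print(n,-R.T@p["t"],R.tolist())
print(monitor.observe())
E
```

```text
top [0.43164667 0.14140778 0.95576206] [[0.02205786907413104, -0.9992220898989398, -0.032690449215381154], [-0.988562552876751, -0.016919778646758896, -0.14985926778262681], [0.14918957557989385, 0.035622130039339304, -0.9881667543434919]]
scene [ 0.26882544 -0.44956106  0.61913306] [[0.8919378754946893, -0.45180004979462707, -0.017987252808384313], [-0.2860438780556631, -0.5330016730629921, -0.796296500267914], [0.350179562631655, 0.7153921522616971, -0.6046390182559169]]
{'time': 0.1, 'qpos': array([ 1.11500431e+00,  3.42613041e-01,  1.52491081e+00,  9.12563535e-06,
        1.27537433e+00, -1.45992972e-01]), 'qvel': array([-4.93035904e-04, -1.58506908e-04, -3.43597776e-03,  4.69233251e-05,
       -1.77327450e-03,  8.07137747e-04]), 'joint_efforts': array([ 1.11051944e-03, -4.32009637e+01, -2.44688863e+01,  7.19039189e-02,
        5.26019605e-02, -3.22582639e-05]), 'tool_pos': array([0.15987217, 0.49969833, 0.22613894]), 'tool_rot': array([-3.14030229e+00, -1.98555098e-04,  2.83179081e+00]), 'contact_force': array([-0.03149541, -0.26050418,  0.0739008 ]), 'torque': array([0.01680067, 0.01455276, 0.04172988]), 'opening': 0.09194264871997532}
```

View pics/t0.png

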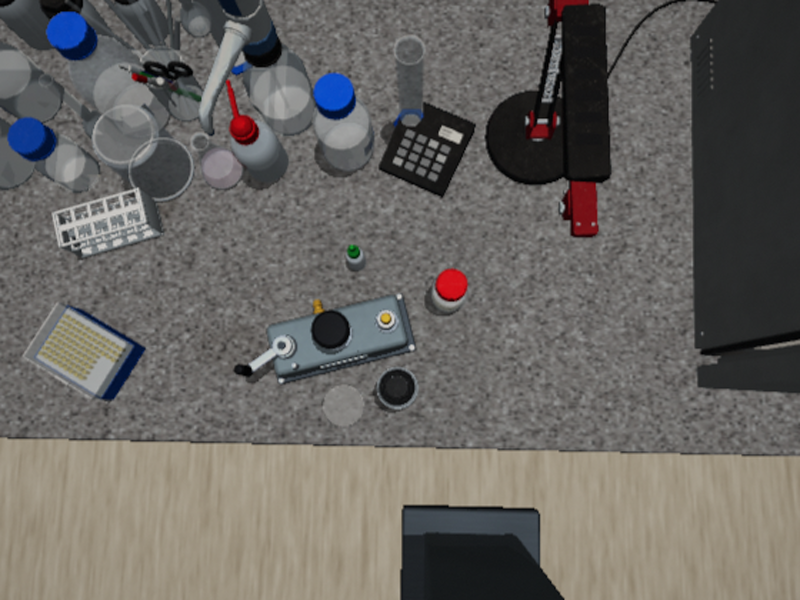

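View pics/s0.png

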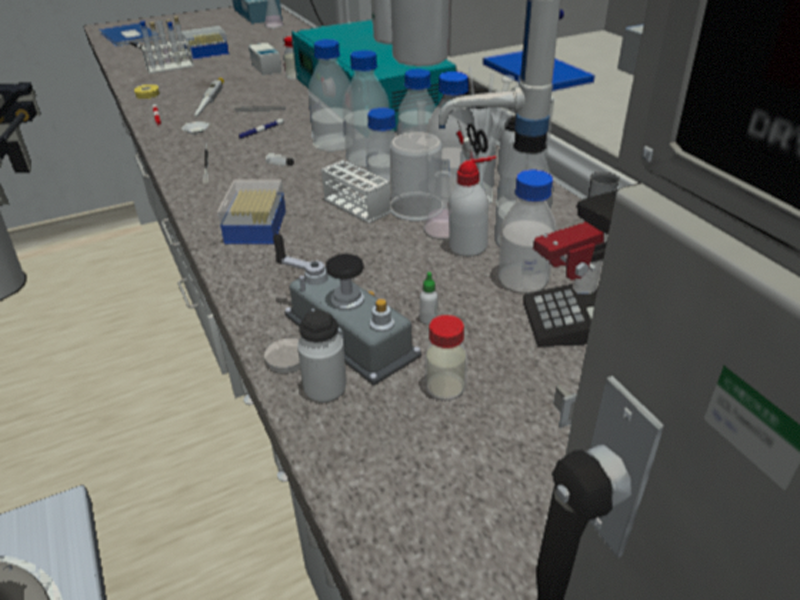

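Top view (800x600 px): the pump is in the middle at about (340,338). The lever pivot is at (284,345), the post at (243,370), the plunger cap at (330,329) and the pin at (386,318). The black-cap bottle at (397,388) and the dish at (344,405) stand in front, the dropper at (354,257) behind, and the red-cap bottle at (450,288) beyond the pin. The scene view agrees with this layout. I'll look at a closer crop.

```bash
python3 - <<'E'
from h import *
snap("top","t1.png",(150,180,340,310),4)
E
```

```text
(no output)
```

View pics/t1.png

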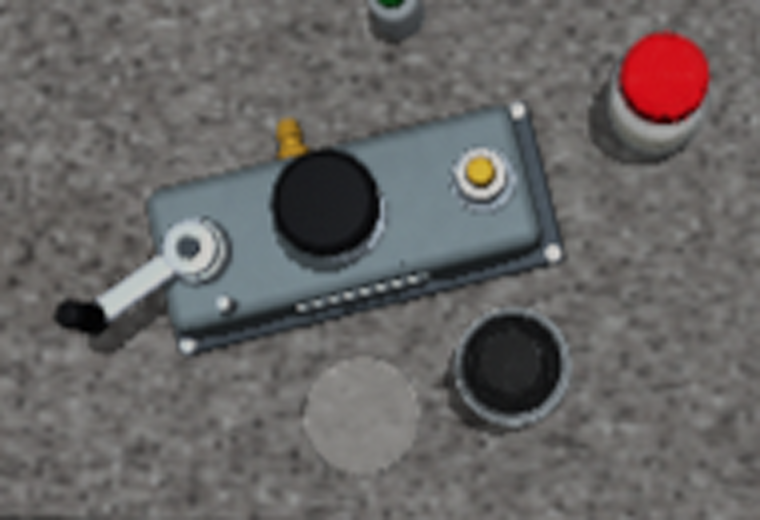

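Crop (4x of the top view, offset 150,180): pivot at (190,246), cap at (326,202), pin at (481,170), post top at (70,316) with its base near (92,318), stop peg at (225,303), black-cap bottle at (511,364), dish at (362,415). Next I turn these into positions.

```bash
python3 - <<'E'
from h import *
P=lambda u,v,z: ray("top",(150+u/4,180+v/4),z)
d=dict(pivot=P(190,246,.095),cap=P(326,202,.13),pin=P(481,170,.1),post=P(70,316,.125),postb=P(94,318,.089),peg=P(225,303,.075),blk=P(511,364,.125),dish=P(362,415,.015),drop=P(392,0,.08),red=P(665,76,.109))
for k,v in d.items(): print(k,v.round(4))
a=d['pivot']-d['pin'];print(np.linalg.norm(a[:2]),"yaw",np.degrees(np.arctan2(-a[0],a[1])))
mid=(d['pivot']+d['pin'])/2;print("mid",mid, "postR",np.linalg.norm((d['post']-d['pivot'])[:2]))
for k in('cap','post','pivot','pin','blk'):print(k,(proj("scene",d[k])*800/560).round())
yaw=np.arctan2(-a[0],a[1]);v=(d['post']-d['pivot'])[:2]
R=np.array([[np.cos(yaw),-np.sin(yaw)],[np.sin(yaw),np.cos(yaw)]])
w=R.T@v;print("lever in pump",w,"angle from -x",np.arctan2(w[1],-w[0]))
for k,q in d.items():print(k,"pumpframe",(R.T@(q-d['cap'])[:2]).round(3))
E
```

```text
pivot [0.5098 0.3297 0.095 ]
cap [0.5288 0.2583 0.13  ]
pin [0.5495 0.1867 0.1   ]
post [0.4727 0.3788 0.125 ]
postb [0.4738 0.3771 0.089 ]
peg [0.4833 0.315  0.075 ]
blk [0.4545 0.1691 0.125 ]
dish [0.4291 0.2511 0.015 ]
drop [0.6391 0.2354 0.08  ]
red [0.5961 0.0975 0.109 ]
0.14841410959404971 yaw 15.501649721171106
mid [0.52963875 0.25823545 0.0975    ] postR 0.061502923574840294
cap [344. 263.]
post [277. 236.]
pivot [314. 262.]
pin [381. 304.]
blk [316. 317.]
lever in pump [-0.02262158  0.05719155] angle from -x 1.1941401739554984
pivot pumpframe [0.001 0.074]
cap pumpframe [0. 0.]
pin pumpframe [ 0.001 -0.074]
post pumpframe [-0.022  0.131]
postb pumpframe [-0.021  0.129]
peg pumpframe [-0.029  0.067]
blk pumpframe [-0.095 -0.066]
dish pumpframe [-0.098  0.02 ]
drop pumpframe [ 0.1   -0.051]
red pumpframe [ 0.022 -0.173]
```

The measured spacings match the model: pivot to pin is 148 mm against 150, and the post radius is 61.5 mm against 60. The pump yaw is about 15.5° and the lever angle about 1.19 rad. I'll close the fingers and go to a point outside the post.

Request:
{"name": "move_arm", "arguments": {
  "deltas": [
    {"x": -0.05, "y": 0.004, "hand": 0},
    {"x": -0.105, "y": 0.008, "hand": 0},
    {"x": -0.16, "y": 0.012, "hand": 0},
    {"x": -0.215, "y": 0.016, "hand": 0},
    {"x": -0.27, "y": 0.02, "hand": 0},
    {"x": -0.315, "y": 0.0245, "hand": 0},
    {"x": -0.336, "y": 0.0245, "hand": 0},
    {"x": -0.336, "y": 0.0245, "hand": 0}
  ],
  "grip_force": 10
}}

```text
schema error: expected keys x, y, z, wx, wy, wz, hand
```

Request:
{"name": "move_arm", "arguments": {
  "deltas": [
    {"z": 0.03, "hand": 0},
    {"z": 0.07, "hand": 0},
    {"z": 0.1, "hand": 0},
    {"z": 0.12, "hand": 0},
    {"z": 0.13, "hand": 0},
    {"z": 0.13, "hand": 0}
  ]
}}

```text
schema error: expected keys x, y, z, wx, wy, wz, hand
```

```bash
python3 - <<'E'
from h import *
snap("top","t2.png",(120,160,320,310),4)
s=monitor.observe();print(s['time'],s['tool_pos'],s['tool_rot'],s['contact_force'],s['opening'])
c=np.array([.510,.330]);yaw=s['tool_rot'][2]
tx=np.array([np.cos(yaw),np.sin(yaw)]);ty=np.array([-np.sin(yaw),np.cos(yaw)])*-1
print(tx,ty)
for th in (127,140,155,170,180,190,195.5,200):
    t=np.radians(th);F=c+.06*np.array([np.cos(t),np.sin(t)])+.0265*ty-s['tool_pos'][:2];print(th,round(F@tx,4),round(F@ty,4))
E
```

```text
0.2 [0.15991033 0.49980785 0.22631122] [-3.14068296e+00 -1.74800248e-04  2.83180961e+00] [0.86933267 1.17264846 0.02196365] 0.09171311736339843
[-0.95239973  0.30485202] [0.30485202 0.95239973]
127 -0.3362 0.0061
140 -0.3297 -0.0058
155 -0.3257 -0.0209
170 -0.3257 -0.0366
180 -0.328 -0.0468
190 -0.3321 -0.0564
195.5 -0.335 -0.0614
200 -0.3377 -0.0652
```

View pics/t2.png

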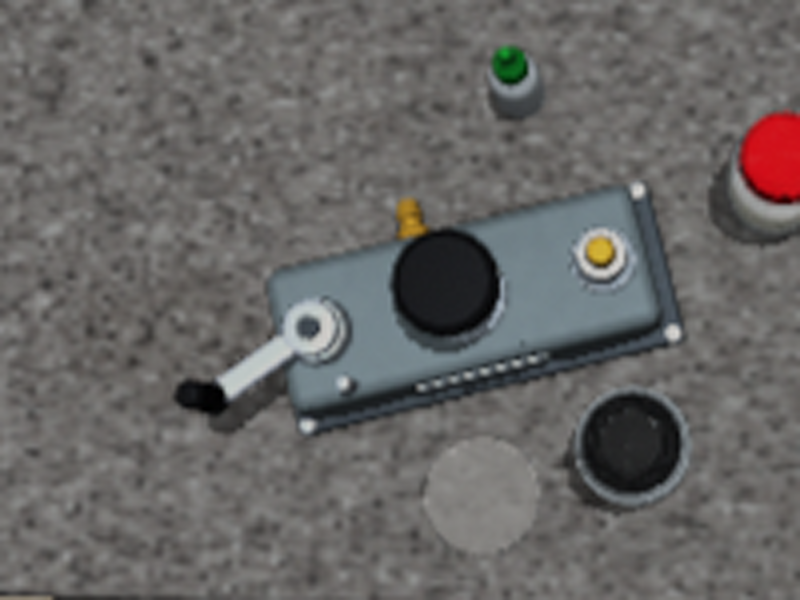

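The moves were refused because every key is required, so the picture shows the unchanged scene. I'm resending them with full rows.

Request:
{"name": "move_arm", "arguments": {
  "deltas": [
    {"x": -0.05, "y": 0.004, "z": 0, "wx": 0, "wy": 0, "wz": 0, "hand": 0},
    {"x": -0.105, "y": 0.008, "z": 0, "wx": 0, "wy": 0, "wz": 0, "hand": 0},
    {"x": -0.16, "y": 0.012, "z": 0, "wx": 0, "wy": 0, "wz": 0, "hand": 0},
    {"x": -0.215, "y": 0.016, "z": 0, "wx": 0, "wy": 0, "wz": 0, "hand": 0},
    {"x": -0.27, "y": 0.02, "z": 0, "wx": 0, "wy": 0, "wz": 0, "hand": 0},
    {"x": -0.315, "y": 0.025, "z": 0, "wx": 0, "wy": 0, "wz": 0, "hand": 0},
    {"x": -0.336, "y": 0.025, "z": 0, "wx": 0, "wy": 0, "wz": 0, "hand": 0},
    {"x": -0.336, "y": 0.025, "z": 0, "wx": 0, "wy": 0, "wz": 0, "hand": 0}
  ],
  "grip_force": 10
}}

```text
time: 1.2
tool_pos: [0.488, 0.4209, 0.2261]
tool_rot: [-3.141, -0.001, 2.83]
contact_force: [0.0, -0.8, -0.3]
opening: 0.0165
```

Request:
{"name": "move_arm", "arguments": {
  "deltas": [
    {"x": 0, "y": 0, "z": 0.03, "wx": 0, "wy": 0, "wz": 0, "hand": 0},
    {"x": 0, "y": 0, "z": 0.07, "wx": 0, "wy": 0, "wz": 0, "hand": 0},
    {"x": 0, "y": 0, "z": 0.1, "wx": 0, "wy": 0, "wz": 0, "hand": 0},
    {"x": 0, "y": 0, "z": 0.12, "wx": 0, "wy": 0, "wz": 0, "hand": 0},
    {"x": 0, "y": 0, "z": 0.129, "wx": 0, "wy": 0, "wz": 0, "hand": 0},
    {"x": 0, "y": 0, "z": 0.129, "wx": 0, "wy": 0, "wz": 0, "hand": 0}
  ]
}}

```text
time: 1.95
tool_pos: [0.4866, 0.422, 0.0979]
tool_rot: [-3.141, -0.001, 2.833]
contact_force: [-0.9, 0.4, -0.8]
opening: 0.0009
```

```bash
python3 - <<'E'
from h import *
a=viewer.read_camera("top")[170:310,140:320,::-1];b=viewer.read_camera("scene")[130:300,150:350,::-1]
a=cv2.resize(a,(396,308),interpolation=cv2.INTER_CUBIC);b=cv2.resize(b,(400,340),interpolation=cv2.INTER_CUBIC)
o=np.zeros((340,796,3),np.uint8);o[:308,:396]=a;o[:,396:]=b;cv2.imwrite("pics/c3.png",o)
E
```

```text
(no output)
```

View pics/c3.png

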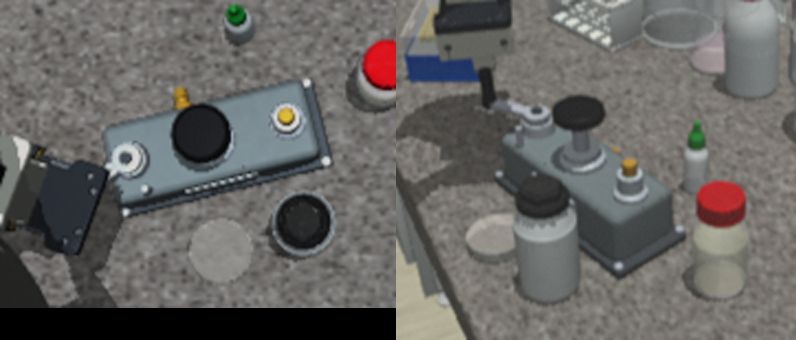

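The closed fingers stand at tip height 98 mm just outside the post and clear of it (left panel around (70,200)). Now I push along the arc.

Request:
{"name": "move_arm", "arguments": {
  "deltas": [
    {"x": 0.0, "y": -0.01, "z": 0, "wx": 0, "wy": 0, "wz": 0, "hand": 0},
    {"x": 0.001, "y": -0.02, "z": 0, "wx": 0, "wy": 0, "wz": 0, "hand": 0},
    {"x": 0.006, "y": -0.031, "z": 0, "wx": 0, "wy": 0, "wz": 0, "hand": 0},
    {"x": 0.009, "y": -0.041, "z": 0, "wx": 0, "wy": 0, "wz": 0, "hand": 0},
    {"x": 0.01, "y": -0.051, "z": 0, "wx": 0, "wy": 0, "wz": 0, "hand": 0},
    {"x": 0.01, "y": -0.062, "z": 0, "wx": 0, "wy": 0, "wz": 0, "hand": 0},
    {"x": 0.008, "y": -0.072, "z": 0, "wx": 0, "wy": 0, "wz": 0, "hand": 0},
    {"x": 0.008, "y": -0.072, "z": 0, "wx": 0, "wy": 0, "wz": 0, "hand": 0}
  ]
}}

```text
time: 3.05
tool_pos: [0.4583, 0.3541, 0.0977]
tool_rot: [-3.141, 0.0, 2.831]
contact_force: [-0.0, -0.3, 0.5]
opening: 0.0006
```

Request:
{"name": "move_arm", "arguments": {
  "deltas": [
    {"x": -0.003, "y": -0.006, "z": 0, "wx": 0, "wy": 0, "wz": 0, "hand": 0},
    {"x": -0.006, "y": -0.011, "z": 0, "wx": 0, "wy": 0, "wz": 0, "hand": 0},
    {"x": -0.007, "y": -0.014, "z": 0, "wx": 0, "wy": 0, "wz": 0, "hand": 0},
    {"x": -0.007, "y": -0.014, "z": 0, "wx": 0, "wy": 0, "wz": 0, "hand": 0}
  ]
}}

```text
time: 3.55
tool_pos: [0.4608, 0.341, 0.0978]
tool_rot: [3.139, 0.0, 2.831]
contact_force: [0.5, 6.9, -2.0]
opening: 0.0004
```

```bash
python3 - <<'E'
from h import *
a=viewer.read_camera("top")[170:310,140:320,::-1];b=viewer.read_camera("scene")[130:300,150:350,::-1]
a=cv2.resize(a,(396,308),interpolation=cv2.INTER_CUBIC);b=cv2.resize(b,(400,340),interpolation=cv2.INTER_CUBIC)
o=np.zeros((340,796,3),np.uint8);o[:308,:396]=a;o[:,396:]=b;cv2.imwrite("pics/c4.png",o)
E
```

```text
(no output)
```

View pics/c4.png

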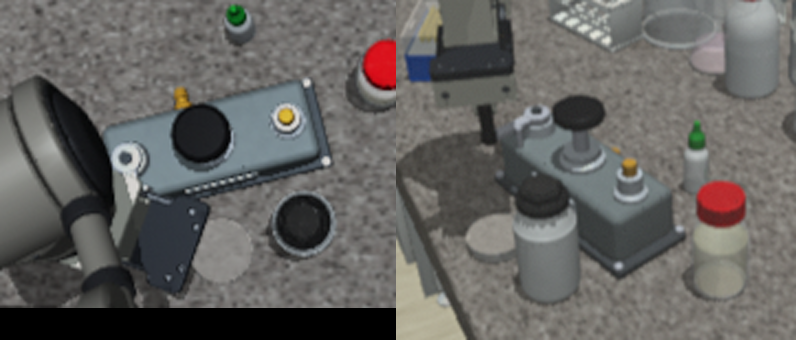

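The arm now points nearly to the front, about in line with the peg at (146,189), and the force has risen to 7 N. I push a little further to confirm the stop.

Request:
{"name": "move_arm", "arguments": {
  "deltas": [
    {"x": -0.001, "y": -0.002, "z": 0, "wx": 0, "wy": 0, "wz": 0, "hand": 0},
    {"x": -0.002, "y": -0.004, "z": 0, "wx": 0, "wy": 0, "wz": 0, "hand": 0},
    {"x": -0.002, "y": -0.004, "z": 0, "wx": 0, "wy": 0, "wz": 0, "hand": 0},
    {"x": -0.002, "y": -0.004, "z": 0, "wx": 0, "wy": 0, "wz": 0, "hand": 0}
  ]
}}

```text
time: 4.15
tool_pos: [0.461, 0.3402, 0.098]
tool_rot: [3.133, -0.001, 2.831]
contact_force: [-2.3, 21.9, -5.0]
opening: 0.0005
```

The force climbs to 22 N with no further motion, so the lever is against its stop. I back off, lift and take a look.

Request:
{"name": "move_arm", "arguments": {
  "deltas": [
    {"x": 0, "y": 0.01, "z": 0, "wx": 0, "wy": 0, "wz": 0, "hand": 0},
    {"x": 0, "y": 0.03, "z": 0, "wx": 0, "wy": 0, "wz": 0, "hand": 0},
    {"x": 0, "y": 0.03, "z": -0.03, "wx": 0, "wy": 0, "wz": 0, "hand": 0},
    {"x": 0, "y": 0.03, "z": -0.07, "wx": 0, "wy": 0, "wz": 0, "hand": 0},
    {"x": 0, "y": 0.03, "z": -0.1, "wx": 0, "wy": 0, "wz": 0, "hand": 0},
    {"x": 0, "y": 0.07, "z": -0.1, "wx": 0, "wy": 0, "wz": 0, "hand": 0},
    {"x": 0, "y": 0.11, "z": -0.1, "wx": 0, "wy": 0, "wz": 0, "hand": 0},
    {"x": 0, "y": 0.11, "z": -0.1, "wx": 0, "wy": 0, "wz": 0, "hand": 0}
  ]
}}

```text
time: 5.15
tool_pos: [0.4949, 0.4415, 0.1967]
tool_rot: [-3.141, -0.0, 2.833]
contact_force: [-0.9, 0.1, -0.2]
opening: 0.0004
```

```bash
python3 - <<'E'
from h import *
snap("top","t5.png",(150,180,340,310),4)
s=monitor.observe();yaw=s['tool_rot'][2];print(s['time'],s['tool_pos'])
tx=np.array([np.cos(yaw),np.sin(yaw)]);ty=np.array([np.sin(yaw),-np.cos(yaw)])
F=np.array([.5291,.2583])-s['tool_pos'][:2];print(F@tx,F@ty)
y=np.radians(15.5);print((proj("top",[.510-.06*np.cos(y),.330-.06*np.sin(y),.125])-[150,180])*4)
E
```

```text
5.2 [0.4946065  0.44017187 0.19668423]
-0.08812534928683789 -0.16279159352351294
[203.67216447 362.50449032]
```

View pics/t5.png

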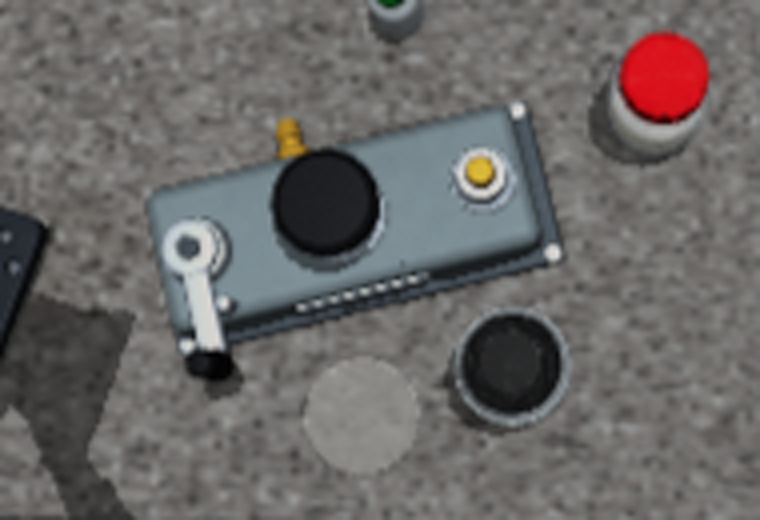

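The lever is closed: the post top is at (205,363), where (204,363) was predicted, and the arm lies against the peg at (225,303). Nothing else moved. Next I go over the plunger.

Request:
{"name": "move_arm", "arguments": {
  "deltas": [
    {"x": -0.02, "y": -0.04, "z": 0, "wx": 0, "wy": 0, "wz": 0, "hand": 0},
    {"x": -0.045, "y": -0.085, "z": 0, "wx": 0, "wy": 0, "wz": 0, "hand": 0},
    {"x": -0.07, "y": -0.13, "z": 0, "wx": 0, "wy": 0, "wz": 0, "hand": 0},
    {"x": -0.088, "y": -0.163, "z": 0, "wx": 0, "wy": 0, "wz": 0, "hand": 0},
    {"x": -0.088, "y": -0.163, "z": 0.03, "wx": 0, "wy": 0, "wz": 0, "hand": 0},
    {"x": -0.088, "y": -0.163, "z": 0.055, "wx": 0, "wy": 0, "wz": 0, "hand": 0},
    {"x": -0.088, "y": -0.163, "z": 0.055, "wx": 0, "wy": 0, "wz": 0, "hand": 0}
  ]
}}

```text
time: 6.08
tool_pos: [0.5273, 0.2564, 0.1412]
tool_rot: [-3.138, -0.003, 2.831]
contact_force: [-0.8, 0.1, 0.0]
opening: 0.0003
```

```bash
python3 - <<'E'
from h import *
a=viewer.read_camera("top")[170:310,140:320,::-1];b=viewer.read_camera("scene")[130:300,150:350,::-1]
a=cv2.resize(a,(396,308),interpolation=cv2.INTER_CUBIC);b=cv2.resize(b,(400,340),interpolation=cv2.INTER_CUBIC)
o=np.zeros((340,796,3),np.uint8);o[:308,:396]=a;o[:,396:]=b;cv2.imwrite("pics/c6.png",o)
E
```

```text
(no output)
```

View pics/c6.png

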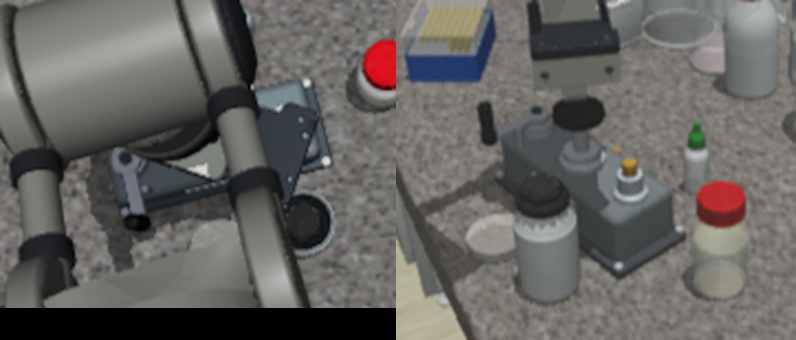

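The fingertips are centred over the cap, with the pin and the gripper body well apart. First stroke, watching force and depth.

Request:
{"name": "move_arm", "arguments": {
  "deltas": [
    {"x": 0, "y": 0, "z": 0.01, "wx": 0, "wy": 0, "wz": 0, "hand": 0},
    {"x": 0, "y": 0, "z": 0.02, "wx": 0, "wy": 0, "wz": 0, "hand": 0},
    {"x": 0, "y": 0, "z": 0.028, "wx": 0, "wy": 0, "wz": 0, "hand": 0},
    {"x": 0, "y": 0, "z": 0.034, "wx": 0, "wy": 0, "wz": 0, "hand": 0},
    {"x": 0, "y": 0, "z": 0.038, "wx": 0, "wy": 0, "wz": 0, "hand": 0},
    {"x": 0, "y": 0, "z": 0.038, "wx": 0, "wy": 0, "wz": 0, "hand": 0}
  ]
}}

```text
time: 6.92
tool_pos: [0.5296, 0.2583, 0.1059]
tool_rot: [3.14, 0.002, 2.832]
contact_force: [-0.4, -0.5, 11.2]
opening: 0.0006
```

Depth is 24 mm at 11 N, a full stroke. I let it back up and repeat with 2 mm more depth.

Request:
{"name": "move_arm", "arguments": {
  "deltas": [
    {"x": 0, "y": 0, "z": -0.01, "wx": 0, "wy": 0, "wz": 0, "hand": 0},
    {"x": 0, "y": 0, "z": -0.02, "wx": 0, "wy": 0, "wz": 0, "hand": 0},
    {"x": 0, "y": 0, "z": -0.03, "wx": 0, "wy": 0, "wz": 0, "hand": 0},
    {"x": 0, "y": 0, "z": -0.036, "wx": 0, "wy": 0, "wz": 0, "hand": 0},
    {"x": 0, "y": 0, "z": -0.036, "wx": 0, "wy": 0, "wz": 0, "hand": 0},
    {"x": 0, "y": 0, "z": -0.036, "wx": 0, "wy": 0, "wz": 0, "hand": 0}
  ]
}}

```text
time: 7.68
tool_pos: [0.5285, 0.258, 0.1402]
tool_rot: [-3.141, -0.001, 2.832]
contact_force: [0.2, 0.2, 0.1]
opening: 0.0004
```

Request:
{"name": "move_arm", "arguments": {
  "deltas": [
    {"x": 0, "y": 0, "z": 0.01, "wx": 0, "wy": 0, "wz": 0, "hand": 0},
    {"x": 0, "y": 0, "z": 0.02, "wx": 0, "wy": 0, "wz": 0, "hand": 0},
    {"x": 0, "y": 0, "z": 0.03, "wx": 0, "wy": 0, "wz": 0, "hand": 0},
    {"x": 0, "y": 0, "z": 0.036, "wx": 0, "wy": 0, "wz": 0, "hand": 0},
    {"x": 0, "y": 0, "z": 0.038, "wx": 0, "wy": 0, "wz": 0, "hand": 0},
    {"x": 0, "y": 0, "z": 0.038, "wx": 0, "wy": 0, "wz": 0, "hand": 0}
  ]
}}

```text
time: 8.43
tool_pos: [0.5292, 0.2582, 0.1051]
tool_rot: [3.14, 0.002, 2.832]
contact_force: [-5.7, -2.3, 21.1]
opening: 0.0004
```

Request:
{"name": "move_arm", "arguments": {
  "deltas": [
    {"x": 0, "y": 0, "z": -0.01, "wx": 0, "wy": 0, "wz": 0, "hand": 0},
    {"x": 0, "y": 0, "z": -0.02, "wx": 0, "wy": 0, "wz": 0, "hand": 0},
    {"x": 0, "y": 0, "z": -0.03, "wx": 0, "wy": 0, "wz": 0, "hand": 0},
    {"x": 0, "y": 0, "z": -0.038, "wx": 0, "wy": 0, "wz": 0, "hand": 0},
    {"x": 0, "y": 0, "z": -0.038, "wx": 0, "wy": 0, "wz": 0, "hand": 0},
    {"x": 0, "y": 0, "z": -0.038, "wx": 0, "wy": 0, "wz": 0, "hand": 0}
  ]
}}

```text
time: 9.18
tool_pos: [0.5285, 0.258, 0.1401]
tool_rot: [-3.141, -0.001, 2.832]
contact_force: [-0.6, -0.8, 0.3]
opening: 0.0005
```

```bash
python3 - <<'E'
from h import *
snap("scene","s7.png",(190,150,330,270),4)
E
```

```text
(no output)
```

View pics/s7.png

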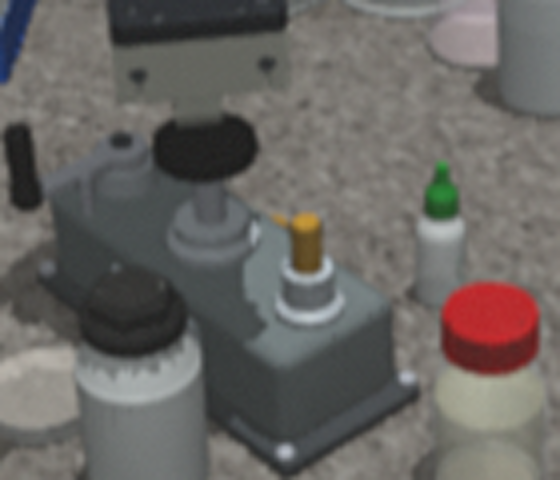

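The pin has risen: its top is at (306,222) and the collar top at (307,265). The cap is back up and the dropper stands. I continue with four more full strokes.

Request:
{"name": "move_arm", "arguments": {
  "deltas": [
    {"x": 0, "y": 0, "z": 0.01, "wx": 0, "wy": 0, "wz": 0, "hand": 0},
    {"x": 0, "y": 0, "z": 0.02, "wx": 0, "wy": 0, "wz": 0, "hand": 0},
    {"x": 0, "y": 0, "z": 0.03, "wx": 0, "wy": 0, "wz": 0, "hand": 0},
    {"x": 0, "y": 0, "z": 0.036, "wx": 0, "wy": 0, "wz": 0, "hand": 0},
    {"x": 0, "y": 0, "z": 0.038, "wx": 0, "wy": 0, "wz": 0, "hand": 0},
    {"x": 0, "y": 0, "z": 0.038, "wx": 0, "wy": 0, "wz": 0, "hand": 0}
  ]
}}

```text
time: 9.98
tool_pos: [0.5293, 0.2582, 0.1051]
tool_rot: [3.14, 0.002, 2.832]
contact_force: [-5.7, -2.1, 20.5]
opening: 0.0002
```

Request:
{"name": "move_arm", "arguments": {
  "deltas": [
    {"x": 0, "y": 0, "z": -0.01, "wx": 0, "wy": 0, "wz": 0, "hand": 0},
    {"x": 0, "y": 0, "z": -0.02, "wx": 0, "wy": 0, "wz": 0, "hand": 0},
    {"x": 0, "y": 0, "z": -0.03, "wx": 0, "wy": 0, "wz": 0, "hand": 0},
    {"x": 0, "y": 0, "z": -0.038, "wx": 0, "wy": 0, "wz": 0, "hand": 0},
    {"x": 0, "y": 0, "z": -0.038, "wx": 0, "wy": 0, "wz": 0, "hand": 0},
    {"x": 0, "y": 0, "z": -0.038, "wx": 0, "wy": 0, "wz": 0, "hand": 0}
  ]
}}

```text
time: 10.72
tool_pos: [0.5285, 0.258, 0.1401]
tool_rot: [-3.141, -0.001, 2.832]
contact_force: [0.8, 0.4, -0.4]
opening: 0.0006
```

Request:
{"name": "move_arm", "arguments": {
  "deltas": [
    {"x": 0, "y": 0, "z": 0.01, "wx": 0, "wy": 0, "wz": 0, "hand": 0},
    {"x": 0, "y": 0, "z": 0.02, "wx": 0, "wy": 0, "wz": 0, "hand": 0},
    {"x": 0, "y": 0, "z": 0.03, "wx": 0, "wy": 0, "wz": 0, "hand": 0},
    {"x": 0, "y": 0, "z": 0.036, "wx": 0, "wy": 0, "wz": 0, "hand": 0},
    {"x": 0, "y": 0, "z": 0.038, "wx": 0, "wy": 0, "wz": 0, "hand": 0},
    {"x": 0, "y": 0, "z": 0.038, "wx": 0, "wy": 0, "wz": 0, "hand": 0}
  ]
}}

```text
time: 11.48
tool_pos: [0.5292, 0.2582, 0.1051]
tool_rot: [3.14, 0.002, 2.832]
contact_force: [-5.1, -3.0, 22.4]
opening: 0.0008
```

Request:
{"name": "move_arm", "arguments": {
  "deltas": [
    {"x": 0, "y": 0, "z": -0.01, "wx": 0, "wy": 0, "wz": 0, "hand": 0},
    {"x": 0, "y": 0, "z": -0.02, "wx": 0, "wy": 0, "wz": 0, "hand": 0},
    {"x": 0, "y": 0, "z": -0.03, "wx": 0, "wy": 0, "wz": 0, "hand": 0},
    {"x": 0, "y": 0, "z": -0.038, "wx": 0, "wy": 0, "wz": 0, "hand": 0},
    {"x": 0, "y": 0, "z": -0.038, "wx": 0, "wy": 0, "wz": 0, "hand": 0},
    {"x": 0, "y": 0, "z": -0.038, "wx": 0, "wy": 0, "wz": 0, "hand": 0}
  ]
}}

```text
time: 12.22
tool_pos: [0.5285, 0.2579, 0.1401]
tool_rot: [-3.141, -0.001, 2.832]
contact_force: [-0.2, -0.4, -0.1]
opening: 0.0003
```

Request:
{"name": "move_arm", "arguments": {
  "deltas": [
    {"x": 0, "y": 0, "z": 0.01, "wx": 0, "wy": 0, "wz": 0, "hand": 0},
    {"x": 0, "y": 0, "z": 0.02, "wx": 0, "wy": 0, "wz": 0, "hand": 0},
    {"x": 0, "y": 0, "z": 0.03, "wx": 0, "wy": 0, "wz": 0, "hand": 0},
    {"x": 0, "y": 0, "z": 0.036, "wx": 0, "wy": 0, "wz": 0, "hand": 0},
    {"x": 0, "y": 0, "z": 0.038, "wx": 0, "wy": 0, "wz": 0, "hand": 0},
    {"x": 0, "y": 0, "z": 0.038, "wx": 0, "wy": 0, "wz": 0, "hand": 0}
  ]
}}

```text
time: 12.98
tool_pos: [0.5292, 0.2582, 0.1051]
tool_rot: [3.14, 0.002, 2.832]
contact_force: [-5.7, -3.1, 21.9]
opening: 0.0005
```

Request:
{"name": "move_arm", "arguments": {
  "deltas": [
    {"x": 0, "y": 0, "z": -0.01, "wx": 0, "wy": 0, "wz": 0, "hand": 0},
    {"x": 0, "y": 0, "z": -0.02, "wx": 0, "wy": 0, "wz": 0, "hand": 0},
    {"x": 0, "y": 0, "z": -0.03, "wx": 0, "wy": 0, "wz": 0, "hand": 0},
    {"x": 0, "y": 0, "z": -0.038, "wx": 0, "wy": 0, "wz": 0, "hand": 0},
    {"x": 0, "y": 0, "z": -0.038, "wx": 0, "wy": 0, "wz": 0, "hand": 0},
    {"x": 0, "y": 0, "z": -0.038, "wx": 0, "wy": 0, "wz": 0, "hand": 0}
  ]
}}

```text
time: 13.72
tool_pos: [0.5285, 0.258, 0.1402]
tool_rot: [-3.141, -0.001, 2.832]
contact_force: [-0.5, 0.0, 1.0]
opening: 0.0006
```

Request:
{"name": "move_arm", "arguments": {
  "deltas": [
    {"x": 0, "y": 0, "z": 0.01, "wx": 0, "wy": 0, "wz": 0, "hand": 0},
    {"x": 0, "y": 0, "z": 0.02, "wx": 0, "wy": 0, "wz": 0, "hand": 0},
    {"x": 0, "y": 0, "z": 0.03, "wx": 0, "wy": 0, "wz": 0, "hand": 0},
    {"x": 0, "y": 0, "z": 0.036, "wx": 0, "wy": 0, "wz": 0, "hand": 0},
    {"x": 0, "y": 0, "z": 0.038, "wx": 0, "wy": 0, "wz": 0, "hand": 0},
    {"x": 0, "y": 0, "z": 0.038, "wx": 0, "wy": 0, "wz": 0, "hand": 0}
  ]
}}

```text
time: 14.48
tool_pos: [0.5292, 0.2582, 0.1051]
tool_rot: [3.14, 0.002, 2.832]
contact_force: [-6.0, -2.8, 21.4]
opening: 0.0005
```

Request:
{"name": "move_arm", "arguments": {
  "deltas": [
    {"x": 0, "y": 0, "z": -0.01, "wx": 0, "wy": 0, "wz": 0, "hand": 0},
    {"x": 0, "y": 0, "z": -0.02, "wx": 0, "wy": 0, "wz": 0, "hand": 0},
    {"x": 0, "y": 0, "z": -0.03, "wx": 0, "wy": 0, "wz": 0, "hand": 0},
    {"x": 0, "y": 0, "z": -0.038, "wx": 0, "wy": 0, "wz": 0, "hand": 0},
    {"x": 0, "y": 0, "z": -0.038, "wx": 0, "wy": 0, "wz": 0, "hand": 0},
    {"x": 0, "y": 0, "z": -0.038, "wx": 0, "wy": 0, "wz": 0, "hand": 0}
  ]
}}

```text
time: 15.22
tool_pos: [0.5285, 0.2579, 0.1401]
tool_rot: [-3.141, -0.001, 2.832]
contact_force: [-0.6, 0.7, -0.9]
opening: 0.0003
```

```bash
python3 - <<'E'
from h import *
snap("scene","s8.png",(190,150,330,270),4)
for q in (.014,.037,.044): print(q,(proj("scene",[.549,.186,.094+q])-[190,150])*4)
E
```

```text
0.014 [305.95501543 238.13975187]
0.037 [304.07000334 197.87503348]
0.044 [303.48396971 185.35708774]
```

View pics/s8.png

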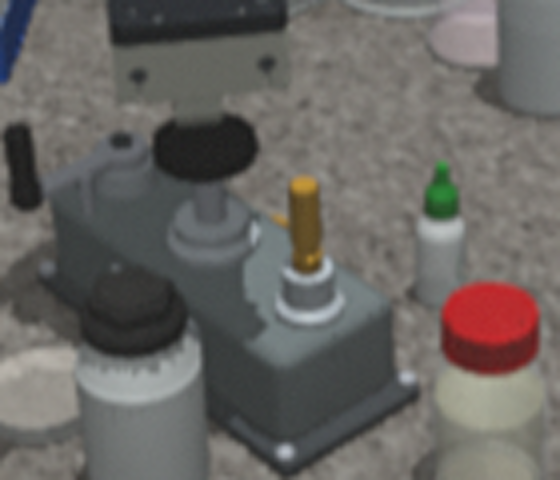

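The pin top centre is at (303,185), which matches 0.044 m, and the groove shows above the collar at (306,258). Extra strokes are harmless, so I add one for margin and then retreat upward.

Request:
{"name": "move_arm", "arguments": {
  "deltas": [
    {"x": 0, "y": 0, "z": 0.01, "wx": 0, "wy": 0, "wz": 0, "hand": 0},
    {"x": 0, "y": 0, "z": 0.02, "wx": 0, "wy": 0, "wz": 0, "hand": 0},
    {"x": 0, "y": 0, "z": 0.03, "wx": 0, "wy": 0, "wz": 0, "hand": 0},
    {"x": 0, "y": 0, "z": 0.036, "wx": 0, "wy": 0, "wz": 0, "hand": 0},
    {"x": 0, "y": 0, "z": 0.038, "wx": 0, "wy": 0, "wz": 0, "hand": 0},
    {"x": 0, "y": 0, "z": 0.038, "wx": 0, "wy": 0, "wz": 0, "hand": 0}
  ]
}}

```text
time: 16.02
tool_pos: [0.5293, 0.2582, 0.1051]
tool_rot: [3.14, 0.002, 2.832]
contact_force: [-5.7, -2.2, 20.2]
opening: 0.0003
```

Request:
{"name": "move_arm", "arguments": {
  "deltas": [
    {"x": 0, "y": 0, "z": -0.01, "wx": 0, "wy": 0, "wz": 0, "hand": 0},
    {"x": 0, "y": 0, "z": -0.02, "wx": 0, "wy": 0, "wz": 0, "hand": 0},
    {"x": 0, "y": 0, "z": -0.03, "wx": 0, "wy": 0, "wz": 0, "hand": 0},
    {"x": 0, "y": 0, "z": -0.045, "wx": 0, "wy": 0, "wz": 0, "hand": 0},
    {"x": 0, "y": 0, "z": -0.07, "wx": 0, "wy": 0, "wz": 0, "hand": 0},
    {"x": 0, "y": 0, "z": -0.1, "wx": 0, "wy": 0, "wz": 0, "hand": 0},
    {"x": 0, "y": 0, "z": -0.11, "wx": 0, "wy": 0, "wz": 0, "hand": 0},
    {"x": 0, "y": 0, "z": -0.11, "wx": 0, "wy": 0, "wz": 0, "hand": 0}
  ]
}}

```text
time: 17.02
tool_pos: [0.5288, 0.2581, 0.2128]
tool_rot: [3.141, 0.0, 2.832]
contact_force: [1.2, 0.2, 0.8]
opening: 0.0005
```

Request:
{"name": "move_arm", "arguments": {
  "deltas": [
    {"x": 0, "y": 0.05, "z": 0, "wx": 0, "wy": 0, "wz": 0, "hand": 0},
    {"x": 0, "y": 0.1, "z": 0, "wx": 0, "wy": 0, "wz": 0, "hand": 0},
    {"x": 0, "y": 0.15, "z": 0, "wx": 0, "wy": 0, "wz": 0, "hand": 0},
    {"x": 0, "y": 0.18, "z": 0, "wx": 0, "wy": 0, "wz": 0, "hand": 0},
    {"x": 0, "y": 0.18, "z": 0, "wx": 0, "wy": 0, "wz": 0, "hand": 0}
  ]
}}

```text
time: 17.65
tool_pos: [0.5829, 0.4311, 0.2093]
tool_rot: [-3.139, -0.003, 2.834]
contact_force: [0.6, -0.8, 0.0]
opening: 0.0006
```

```bash
python3 - <<'E'
from h import *
a=viewer.read_camera("top")[170:310,140:330,::-1];b=viewer.read_camera("scene")[130:300,150:350,::-1]
a=cv2.resize(a,(399,294),interpolation=cv2.INTER_CUBIC);b=cv2.resize(b,(400,340),interpolation=cv2.INTER_CUBIC)
o=np.zeros((340,799,3),np.uint8);o[:294,:399]=a;o[:,399:]=b;cv2.imwrite("pics/c9.png",o)
E
```

```text
(no output)
```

View pics/c9.png

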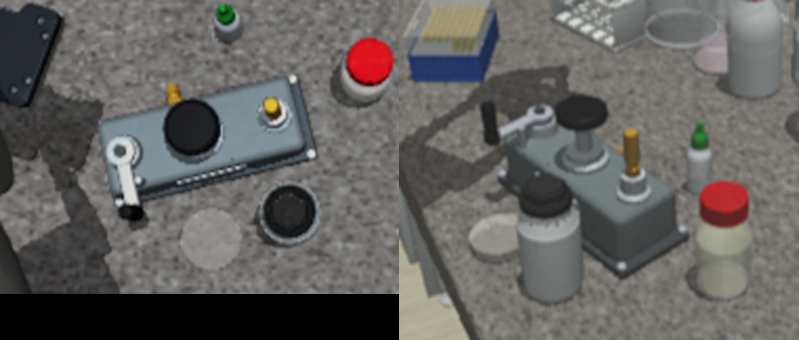

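The lever is closed against its peg, the cap is up, the pin is out with its groove showing (632,170), and the bottles and dish stand where they were. The arm is clear, so I hand in.

```bash
python3 -c "
from cell import robot
robot.hand_in()"
```

```text
the job is handed in; nothing more can be done
```

The bleed valve is closed, the indicator pin is fully out, and I handed the job in at about 18 s of the 58 s allowed. The hand-in reports no verdict.

- **Lever:** I pushed the post round with closed fingers until the force rose to 22 N with no further motion. The picture then showed the post within 1–2 crop pixels of its predicted closed position.
- **Plunger and pin:** I pressed the plunger 7 times, each stroke 24 to 25 mm deep, letting it right back up each time. The pin's top stood at about 44 mm out and the groove showed above its collar.
- **Last picture:** It showed the lever against its peg and the plunger back up. By eye, the three bottles and the dish stood upright where they were, and the arm was clear of everything.

The first two move calls were refused because some row keys were missing; nothing moved, and I resent them in full. No check failed or disagreed.

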